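# Third hand at the column stand: bypass the valve and hold a column on its sprung seal

## Task

Fit the loose separation column with the open ends: first turn the selector knob on the column stand to bypass, the detent marked by the long bar, so that the port is off the line. Then lay that column in the two V-blocks with its long inlet nose towards the port, push the nose into the port onto the spring-loaded seal, and finish while still holding it there with a steady push of about 10 N, so that a colleague can screw the clamp straps on. Leave the other things on the bench where they are and never ram the seal.

Things in the scene. Friction and masses are not known exactly. Their poses are not given: they have to be found in the camera images.
- column_stand: Fixed stand 90 mm (its x) by 272 mm (its y), origin under its centre at bench level, z up. At +y a grey valve block (80 x 70 mm, top 64 mm up) with the knob on top and a square steel port flange on its -y face. At -y two V-blocks carry the column parallel to y, axis 42 mm up, in line with the port. Between them all is free down to the base plate (10 mm up; two flat straps lie at its front edge).
- vblock_near (a point): Where the column's axis passes the V-block nearer the port (stand y = -11 mm), 42 mm up. Each V-block is 12 mm thick along y, 48 mm wide and 46 mm high; its 90 degree V is 22 mm wide at the top and centres the column's 10 mm tube.
- vblock_far (a point): The same for the V-block farther from the port (stand y = -113 mm).
- port_mouth (a point): Centre of the port's mouth, in the face of the 40 x 40 mm flange, 42 mm up, at stand y = +40 mm; axes as the stand's. The column goes in along +y. Bore 16.5 mm with a 2 mm chamfer; inside is the seal ring.
- seal_ring: White spring-loaded seal ring in the port, 14 mm across; origin at the centre of its front face, which at rest lies 6 mm inside the mouth. It yields only along the stand's +y, up to 11 mm, against a spring: push = 2.4 N + 1.2 N per mm; so 10 N at 6.3 mm. Friction in the Vs adds 1 to 3 N to what the arm feels.
- selector (a joint): Knob angle about a vertical axis, anticlockwise from above positive; 0 is bypass. Detents every 0.628 rad from -0.628 to 1.885: a spring ball (0.1 N m at most) pulls it into the nearest when let go. It starts one or two detents anticlockwise of bypass. The pointer's direction, anticlockwise from the stand's +x, is 2.513 rad plus this value.
- selector_grip (a point): On the knob's axis, 82 mm up, at stand y = +96 mm. Here the knob is an upright bar 10 mm thick, 42 mm long along the pointer's direction, from 72 to 92 mm up; the white line on its top runs from the middle to the pointing end. Below it a round skirt, radius 21 mm, 66 to 72 mm up.
- bypass_mark (a point): The long bar mark of bypass on the dial plate, 28 mm from the knob's axis, 66 mm up; the four other positions have round pips. The pointer points to it at joint value 0.
- column: Loose steel column, 198 mm, 0.17 kg, lying on its hexagons. Origin under the middle of its tube at the underside; axis along its x, 8 mm above. Tube 10 mm thick, x = -75 to 75 mm; then at both ends a hexagon 16 mm across flats, 10 mm long; then at +x the inlet nose, 13 mm thick, 20 mm long, at -x the outlet nose, 8 mm long. Lower it into the Vs with the inlet tip 5 to 12 mm before the mouth.
- column_inlet (a point): Centre of the inlet nose's end face, on the column's axis, 105 mm from the origin along +x; axes as the column's. A dark groove round the nose, 12 mm from here, is level with the port's mouth when the push is right. Nearer than 5 mm the nose meets the flange on the way down, farther than 15 mm the inlet hexagon meets the V-block.
- column_middle (a point): On the column's axis in the middle of its tube, 8 mm above its origin (its centre of mass lies 6 mm from it towards the inlet); the place to grip, 10 mm thick. Lying in the Vs it is level with the port's mouth, 93 mm before it when the push is right.
- plugged_column: Bystander: another column, 202 mm, with plugs in its ends; origin under its middle. To the right of it, beyond y = -0.41, a computer tower 0.42 m high stands from x = 0.48 backwards: keep the arm clear of it.
- screwdriver: Bystander: screwdriver, 175 mm, on the bench, for the colleague; origin under its middle.
- beaker: Bystander: low glass beaker, 64 mm across, 83 mm high; origin under its centre. Behind it, and at the back left, stand fixed bottles up to 170 mm high.
- filter: Bystander: flat round syringe filter, 30 mm across; origin under its centre.

How it is judged:
By the outcome, as a careful person would: the job done as asked, in the order asked, and still so for the second after the job is handed in, while the arm keeps its last pose, push and grip.
It also fails if it takes over 70 s, if anything falls off the work surface, if the arm or the gripper's body presses on something with over 40 N, if the wrist force passes 120 N, or if a joint passes its speed limit or range.

## Robot

A 7-joint arm with a two-finger parallel gripper is mounted at the origin on a cart in front of the work surface, level with it; the furniture and walls round the work are solid. World frame = base frame: x ahead of the robot, y to its left, z up, the work surface at z = 0. Lengths are in m, angles in degrees, forces in N, time in s.
With the tool pointing down it reaches from about 0.425 to 0.875 m from the base axis. Payload 4.7 kg.
Tool frame: the origin (TCP) lies on the centre line of the jaws, within the pads' length; the fingertips stand 8 mm ahead of it and the grasp point (between the pads) lies 11 mm behind it; z points along the fingers, y is the line along which they close (so a half turn about z gives the same grasp; the last joint's range is limited). The gripper opens to 87 mm and grips with 3 to 60 N. Pads are 19 mm wide; open, the fingers measure 117 mm over their backs; the gripper's body (75 mm by 190 mm) begins 51 mm behind the grasp point.
Start: joints at [75.235, 18.392, -4.016, 83.108, 1.295, 78.541, -3.26], TCP at [0.174, -0.626, 0.231] pointing down, gripper open.
Joint ranges: [-163.93, 163.93], [-17.29, 119.83], [-79.2, 71.16], [3.27, 140.29], [-89.18, 269.18], [5.43, 117.66], [-154.24, 154.24]. Speed limits (degrees/s): [147.25, 147.25, 180, 180, 180, 180, 180].

## Interface

Orientations are given as a 3x3 rotation matrix whose columns are the frame's x, y, z axes.
In Python, from station import ctrl, optics, ticket, silhouettes, landmark_of gives the robot as it stands. The module is installed in compiled form; this text tells all that it offers.
- The arm moves only by the tool arm_command, never from a script. Its argument "steps" is a list of rows, each a list of 3 entries, a list of its own where there are three numbers: the opening, from 0 (shut) to 1 (fully open), then the shift along the tool's x, y, z in mm, then the turn about the tool's z in degrees. In form: [[jaw, [x, y, z], yaw], ...]. A call has 1 to 12 rows; each row is the pose to reach, as a shift and turn from the pose commanded when the call began, along the tool's axes at that moment; what a row does not reach only later rows make up. A row lasts 1/12 s, in which the tool goes at most 41.7 mm and 7.16 degrees, less where a joint would pass 70% of its speed; a pose out of reach is approached as far as the arm can. A call with a gripper value outside its range is refused whole. The fingers move at their own pace and stop on an object; the grip force is fixed at half the most. Time passes only in rows, so rows that repeat a pose let the fingers close. It gives the time, the measured TCP pose, the force, the opening and the grip force at its end, in the units of the state.
- ctrl.observe(): the state, without advancing time (a new reading comes with each control period).
- optics.camera(name): name is "side" or "top"; returns the picture (420x560x3 uint8, red, green, blue); there is no depth.
- optics.calibration(name): a dict with "fx", "fy", "cx", "cy" (pixels), "camera_from_world" (4x4, takes a point from world to camera coordinates). Camera axes: x right, y up, looking along -z (the intrinsics and any distortion apply to the point x, -y, -z); pixel columns grow to the right and rows downward; lengths in m; the calibration is good to about 2 mm. A picture is of the moment at which its call begins. calibration takes no time and is no camera call.
- ticket.job_done(): hands the job in; it is judged then, once.
Trained networks look in the newest picture that a camera, given by its name, has taken for a name from the list of things; names that differ only in an ending like _2 or _b are one class to them, and where a whole thing is asked for, a point or a joint stands for the part that bears it (a point fixed in the world has none). Each returns a list of dicts, best first, with "score" (0 to 1); they miss things now and then, are a little off and sometimes report something else, mostly with a low value. They report only what shows in the picture. A call takes as long as a camera call.
- silhouettes(camera, label): "region" (420x560 bool, what is visible of it).
- landmark_of(camera, label): "point" ([x, y, z] in m, in world coordinates, good to about 4 mm: a listed point, or the origin of a listed thing).
The state is a dict: "time": time; "joint_positions": joint angles; "joint_vel": joint speeds; "tau": joint torques, N m; "ee_pos": TCP position; "orientation": TCP orientation; "force": force on the tool from outside, world axes, zero at the start; "torque": the same for the moment, N m; "gripper_width": finger opening in m; "finger_force": force on a finger pad.
Only numpy, scipy, OpenCV 4.12 (cv2) and the standard library are available. Lean on these libraries where they do the work, as an engineer would, in place of code of your own. Each camera call takes 0.05 s, during which the arm holds its last target. There are 200 camera calls.

## Working session

There is one attempt and no reset: what is moved stays moved. The work goes in short steps, Python scripts to look and compute and a tool call to move; the robot and the scene stay as the last step left them, time stands still between calls to the robot, and variables do not carry over. Pictures are saved under pics/ and viewed, at most 10 in all, crops included, and the job is handed in when it is done.

Besides the shell and the picture viewer there is one more tool, called after "Call:" by a JSON object that holds its "api" and its "payload", one argument or row to a line. arm_command: Moves the arm, as the interface text tells. Its arguments: {"type":"object","properties":{"steps":{"type":"array","items":{"type":"array"}}},"required":["steps"]}

```bash
mkdir -p pics; cat > h.py <<'E'
from station import ctrl, optics, ticket, silhouettes, landmark_of
import numpy as np, cv2
np.set_printoptions(precision=4,suppress=True)
def ray(cam,u,v):
    c=optics.calibration(cam);T=np.array(c["camera_from_world"]);R=T[:3,:3];o=-R.T@T[:3,3]
    d=R.T@np.array([(u-c["cx"])/c["fx"],-(v-c["cy"])/c["fy"],-1.]);return o,d
def at(cam,u,v,z):
    o,d=ray(cam,u,v);return o+d*(z-o[2])/d[2]
def px(cam,p):
    c=optics.calibration(cam);T=np.array(c["camera_from_world"]);q=T[:3,:3]@np.array(p)+T[:3,3]
    return c["cx"]+c["fx"]*q[0]/-q[2], c["cy"]-c["fy"]*q[1]/-q[2]
def snap(cam,name):
    im=optics.camera(cam);cv2.imwrite(f"pics/{name}.png",im[:,:,::-1]);return im
E
python3 - <<'E'
from h import *
for c in("top","side"):
    k=optics.calibration(c);print(c,{a:b for a,b in k.items() if a!="camera_from_world"},ray(c,280,210))
    snap(c,c+"0")
    for l in("column_stand","vblock_near","vblock_far","port_mouth","selector_grip","bypass_mark","column_inlet","column_middle","column","plugged_column","screwdriver","beaker","filter"):
        print(c,l,[(round(d["score"],2),np.array(d["point"])) for d in landmark_of(c,l)[:3]])
s=ctrl.observe();print(s)
E
```

```text
top {'fx': 400.8614966910466, 'fy': 400.8614966910466, 'cx': 278.9436958011982, 'cy': 205.5138731530435} (array([ 0.4466, -0.0334,  0.9331]), array([ 0.0997, -0.0298, -0.9946]))
top column_stand [(0.62, array([ 0.5375,  0.0313, -0.003 ]))]
top vblock_near [(0.96, array([0.5365, 0.0187, 0.0423])), (0.17, array([0.3797, 0.1319, 0.0002])), (0.16, array([ 0.4289, -0.2345,  0.002 ]))]
top vblock_far [(0.85, array([ 0.5286, -0.0824,  0.0409]))]
top port_mouth [(0.94, array([0.5489, 0.0711, 0.0418]))]
top selector_grip [(0.67, array([0.5519, 0.1328, 0.0818])), (0.55, array([ 0.7098, -0.0845,  0.0005])), (0.47, array([0.3805, 0.1304, 0.0034]))]
top bypass_mark [(0.72, array([0.5384, 0.1449, 0.0671]))]
top column_inlet [(0.73, array([ 0.5281, -0.0821,  0.0402])), (0.64, array([ 0.5135, -0.1767,  0.0078]))]
top column_middle [(0.86, array([ 0.4289, -0.2343,  0.0058]))]
top column [(0.9, array([ 0.4261, -0.2348,  0.0032]))]
top plugged_column [(0.82, array([ 0.6713, -0.2948, -0.0066]))]
top screwdriver [(0.58, array([0.5356, 0.1464, 0.0677])), (0.57, array([0.3806, 0.1309, 0.0011]))]
top beaker
[... 1137 characters left out ...]
0.17, array([ 0.4285, -0.2383,  0.0004]))]
side filter [(0.44, array([ 0.3611, -0.0685,  0.0036]))]
{'time': 1.4, 'joint_positions': array([75.2356, 18.3946, -4.0177, 83.1061,  1.2953, 78.5416, -3.261 ]), 'joint_vel': array([ 0.0751,  0.0012, -0.0824, -0.0753, -0.0034,  0.0978, -0.0001]), 'tau': array([ -0.0001, -49.1096,  -0.4033, -31.2764,  -0.0638,   0.0337,
         0.    ]), 'ee_pos': array([ 0.1745, -0.6262,  0.2306]), 'orientation': array([[ 0.9633,  0.2685, -0.    ],
       [ 0.2685, -0.9633, -0.0001],
       [-0.    ,  0.0001, -1.    ]]), 'force': array([0.8569, 0.4466, 0.0344]), 'torque': array([-0.0425,  0.0279, -0.0267]), 'finger_force': 0.0, 'gripper_width': 0.08719164472205679}
```

View pics/top0.png

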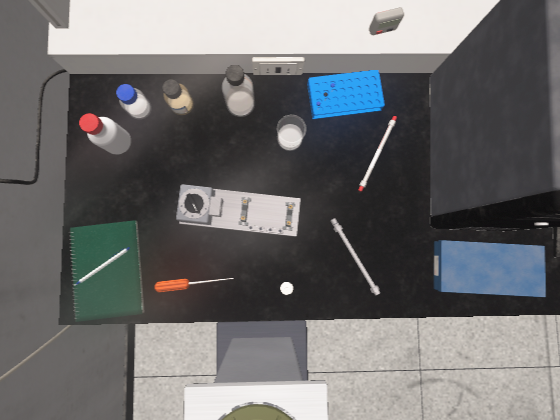

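View pics/side0.png

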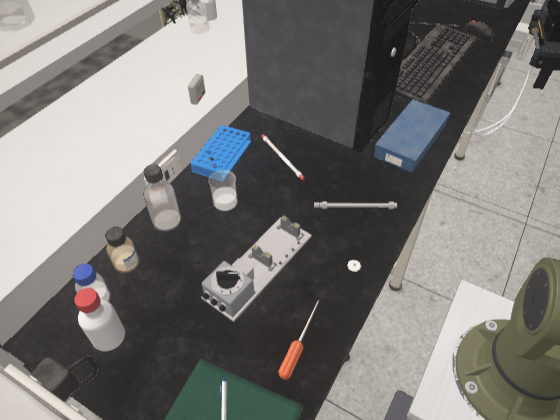

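The top view shows the stand with its knob at about (193,204) and the V-blocks at (244,210) and (290,215). The open column runs from (334,221) to (377,292), and the red-plugged column is at (377,155). I'll zoom in on the knob and the column ends.

```bash
python3 - <<'E'
from h import *
t=cv2.imread("pics/top0.png");s=cv2.imread("pics/side0.png")
cr=lambda im,x,y,w,h:cv2.resize(im[y:y+h,x:x+w],(400,300),interpolation=cv2.INTER_CUBIC)
a=np.hstack([cr(t,173,185,40,30),cr(s,205,258,48,36)])
b=np.hstack([cr(t,300,210,112,84),cr(s,305,185,100,75)])
cv2.imwrite("pics/crop1.png",np.vstack([a,b]))
# stand fit from both cameras
P=[[0,-.011],[0,-.113],[0,.040],[0,.096]]
W=np.array([[.5365,.0187],[.5286,-.0824],[.549,.0711],[.552,.1328]])
P=np.array(P)
pc=P.mean(0);wc=W.mean(0);H=(P-pc).T@(W-wc);U,S,V=np.linalg.svd(H);R=V.T@np.diag([1,np.linalg.det(V.T@U.T)])@U.T
o=wc-R@pc;print("stand",o,np.degrees(np.arctan2(R[1,0],R[0,0])),[(R@p+o-w)*1e3 for p,w in zip(P,W)])
for j in(0,.628,1.257):
    a=2.513+j
    for c in("top","side"):
        k=R@np.array([0,.096])+o; e=R@(np.array([0,.096])+.021*np.array([np.cos(a),np.sin(a)]))+o
        print(j,c,px(c,[*k,.092]),px(c,[*e,.092]))
E
```

```text
stand [0.5412 0.0321] -6.626487431334474 [array([3.4095, 2.4435]), array([-0.461 ,  2.2249]), array([-3.2053,  0.7028]), array([ 0.2569, -5.3713])]
0 top (np.float64(191.41294997921347), np.float64(201.2399845795343)) (np.float64(184.54335644474327), np.float64(208.64596679326868))
0 side (np.float64(226.39932642408547), np.float64(272.0651163057542)) (np.float64(228.824512263167), np.float64(280.8784518750676))
0.628 top (np.float64(191.41294997921347), np.float64(201.2399845795343)) (np.float64(190.17744979673222), np.float64(211.12975290246234))
0.628 side (np.float64(226.39932642408547), np.float64(272.0651163057542)) (np.float64(234.62542414908594), np.float64(277.55095772192607))
1.257 top (np.float64(191.41294997921347), np.float64(201.2399845795343)) (np.float64(196.2904194795417), np.float64(209.82578811323327))
1.257 side (np.float64(226.39932642408547), np.float64(272.0651163057542)) (np.float64(237.20586499425903), np.float64(272.16617836324184))
```

View pics/crop1.png

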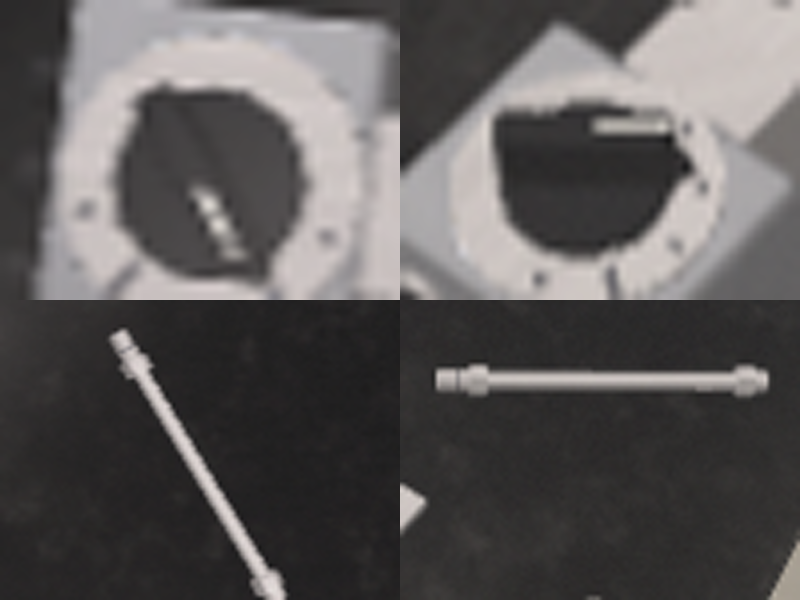

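Both views show the white pointer line two detents anticlockwise of bypass, which puts the selector at about 1.257 rad. The top view shows the line from about (193,203) to (197,210). The long nose with the groove is at the upper-left end of the column, around (334,221). Next I'll refine the knob position and plan the approach.

```bash
cat >> h.py <<'E'
def plan(target,yaw_y,s=None):
    "shift in tool axes (mm) and yaw (deg) to put TCP at target with tool y at world angle yaw_y"
    s=s or ctrl.observe();R=np.array(s["orientation"]);d=R.T@(np.array(target)-s["ee_pos"])*1e3
    cur=np.degrees(np.arctan2(R[1,1],R[0,1]));print("tcp",s["ee_pos"],"yang",round(cur,2),"tilt",R[:,2],"shift",d.round(1),"yaw",round((-(yaw_y-cur)+180)%360-180,1))
E
python3 - <<'E'
from h import *
print(at("top",194.2,203,.070),at("top",192.5,203.5,.092),at("side",228.4,273,.092))
print("bypass",at("top",173+12.5,185+27.8,.066),at("side",205+212*.12,258+280*.12,.066))
print("inlet",at("top",300+115*.28,210+35*.28,.008),at("side",305+38*.25,185+80*.25,.008))
print("outlet side",at("side",305+368*.25,185+80*.25,.008), "hex", at("side",305+78*.25,185+80*.25,.008),at("side",305+345*.25,185+80*.25,.008))
plan([.40,-.28,.25],-20);plan([.552,.130,.20],119.4)
E
```

```text
[0.5511 0.1256 0.07  ] [0.5474 0.1251 0.092 ] [0.5477 0.1273 0.092 ]
bypass [0.5305 0.1449 0.066 ] [0.5317 0.1478 0.066 ]
inlet [ 0.5147 -0.1819  0.008 ] [ 0.5165 -0.1799  0.008 ]
outlet side [ 0.3446 -0.2785  0.008 ] hex [ 0.4956 -0.1918  0.008 ] [ 0.3566 -0.2716  0.008 ]
tcp [ 0.1745 -0.6262  0.2306] yang -74.43 tilt [-0.     -0.0001 -1.    ] shift [ 310.2 -272.9  -19.5] yaw -54.4
tcp [ 0.1745 -0.6262  0.2306] yang -74.43 tilt [-0.     -0.0001 -1.    ] shift [ 566.7 -627.1   30.5] yaw 166.2
```

Call:
{"api": "arm_command", "payload": {
  "steps": [
    [1,[26,-23,-2],-5],
    [1,[52,-46,-4],-10],
    [1,[78,-69,-6],-15],
    [1,[104,-92,-8],-20],
    [1,[130,-115,-10],-25],
    [1,[156,-138,-12],-30],
    [1,[182,-161,-14],-35],
    [1,[208,-184,-16],-40],
    [1,[234,-207,-18],-46],
    [1,[260,-230,-20],-52],
    [1,[286,-252,-20],-58],
    [1,[310,-273,-20],-64]
  ]
}}

```text
time: 2.4
ee_pos: [0.4009, -0.2781, 0.2511]
orientation: [[0.175, 0.985, 0.001], [0.985, -0.175, -0.001], [-0.001, 0.001, -1.0]]
force: [0.5, -0.7, 0.5]
gripper_width: 0.0868
finger_force: 0.0
```

```bash
python3 - <<'E'
from h import *
print(ctrl.observe()["joint_positions"]);plan([.550,.127,.19],119.4)
E
```

```text
[ 57.0799  -1.1629 -24.9321 102.9223  -0.4786  78.0612  22.1604]
tcp [ 0.4009 -0.2781  0.2511] yang -10.09 tilt [ 0.0009 -0.001  -1.    ] shift [425.   75.8  60.8] yaw -129.5
```

Call:
{"api": "arm_command", "payload": {
  "steps": [
    [1,[35,6,0],-7],
    [1,[70,12,0],-14],
    [1,[106,19,0],-21],
    [1,[142,25,0],-28],
    [1,[177,32,0],-35],
    [1,[212,38,0],-42],
    [1,[248,44,0],-49],
    [1,[283,51,0],-56],
    [1,[319,57,0],-63],
    [1,[354,63,0],-70],
    [1,[390,70,0],-77],
    [1,[425,76,0],-84]
  ]
}}

```text
time: 3.4
ee_pos: [0.552, 0.1258, 0.2509]
orientation: [[-0.961, 0.278, 0.001], [0.278, 0.961, -0.0], [-0.001, -0.0, -1.0]]
force: [0.3, 1.1, 0.1]
gripper_width: 0.0868
finger_force: 0.0
```

Call:
{"api": "arm_command", "payload": {
  "steps": [
    [1,[0,0,9],-7],
    [1,[0,0,18],-14],
    [1,[0,0,27],-21],
    [1,[0,0,36],-28],
    [1,[0,0,46],-35],
    [1,[0,0,56],-42],
    [1,[0,0,61],-45],
    [1,[0,0,61],-45]
  ]
}}

```text
time: 4.07
ee_pos: [0.5507, 0.1238, 0.1883]
orientation: [[-0.878, -0.479, -0.002], [-0.479, 0.878, -0.0], [0.002, 0.001, -1.0]]
force: [0.5, -0.1, -0.5]
gripper_width: 0.0874
finger_force: 0.0
```

```bash
python3 - <<'E'
from h import *
print(ctrl.observe()["joint_positions"])
t=snap("top","t2");s=snap("side","s2")
for c in("top","side"):
  for l in("selector_grip","bypass_mark"): print(c,l,[(round(d["score"],2),np.array(d["point"])) for d in landmark_of(c,l)[:2]])
a=cv2.resize(t[170:245,160:260],(400,300),interpolation=cv2.INTER_CUBIC);b=cv2.resize(s[215:305,180:300],(400,300),interpolation=cv2.INTER_CUBIC)
cv2.imwrite("pics/c2.png",np.hstack([a,b])[:,:,::-1])
plan([.550,.127,.071],119.4)
E
```

```text
[ 32.354   17.0288 -55.905   97.2254  14.601   73.6733  92.0617]
top selector_grip [(0.86, array([0.5507, 0.1294, 0.0791]))]
top bypass_mark [(0.88, array([0.5341, 0.1457, 0.07  ]))]
side selector_grip [(0.88, array([0.5516, 0.1326, 0.0844])), (0.47, array([ 0.7143, -0.0848, -0.0051]))]
side bypass_mark [(0.87, array([0.534 , 0.1463, 0.0693]))]
tcp [0.5518 0.1244 0.1901] yang 118.53 tilt [ 0.001  -0.0002 -1.    ] shift [  0.4   3.2 119.1] yaw -0.9
```

View pics/c2.png

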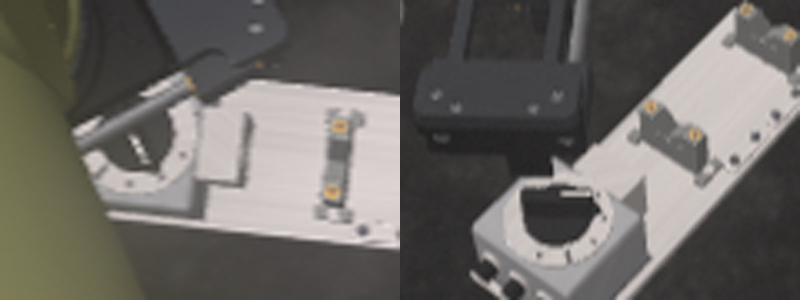

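The crops show the jaws above the knob, aligned with the bar; bypass is the long bar mark at the front left. I'll lower with the TCP stopping 83 mm up, so the tips stay above the skirt, and grip.

Call:
{"api": "arm_command", "payload": {
  "steps": [
    [1,[0,4,25],-1],
    [1,[0,4,55],-1],
    [1,[0,4,85],-1],
    [1,[0,4,102],-1],
    [1,[0,4,107],-1],
    [0,[0,4,107],-1],
    [0,[0,4,107],-1],
    [0,[0,4,107],-1],
    [0,[0,4,107],-1],
    [0,[0,4,107],-1],
    [0,[0,4,107],-1],
    [0,[0,4,107],-1]
  ]
}}

```text
time: 5.37
ee_pos: [0.5498, 0.1277, 0.083]
orientation: [[-0.87, -0.493, 0.001], [-0.493, 0.87, -0.0], [-0.001, -0.001, -1.0]]
force: [-1.0, -0.2, 1.0]
gripper_width: 0.0479
finger_force: 0.0
```

Call:
{"api": "arm_command", "payload": {
  "steps": [
    [0,[0,0,0],0],
    [0,[0,0,0],0],
    [0,[0,0,0],0],
    [0,[0,0,0],0],
    [0,[0,0,0],0],
    [0,[0,0,0],0],
    [0,[0,0,0],0],
    [0,[0,0,0],0],
    [0,[0,0,0],0],
    [0,[0,0,0],0]
  ]
}}

```text
time: 6.2
ee_pos: [0.5503, 0.1264, 0.0825]
orientation: [[-0.87, -0.493, 0.001], [-0.493, 0.87, -0.002], [-0.0, -0.002, -1.0]]
force: [3.2, -4.4, -1.9]
gripper_width: 0.01
finger_force: 30.0
```

Call:
{"api": "arm_command", "payload": {
  "steps": [
    [0,[0,-1.5,0],6],
    [0,[0,-1.5,0],12],
    [0,[0,-1.5,0],18],
    [0,[0,-1.5,0],24],
    [0,[0,-1.5,0],30],
    [0,[0,-1.5,0],36],
    [0,[0,-1.5,0],42],
    [0,[0,-1.5,0],48],
    [0,[0,-1.5,0],54],
    [0,[0,-1.5,0],60],
    [0,[0,-1.5,0],66],
    [0,[0,-1.5,0],72]
  ]
}}

```text
time: 7.2
ee_pos: [0.5506, 0.1287, 0.0825]
orientation: [[-0.736, 0.678, 0.001], [0.678, 0.736, 0.003], [0.001, 0.003, -1.0]]
force: [3.2, 2.4, -3.8]
gripper_width: 0.0097
finger_force: 30.0
```

Call:
{"api": "arm_command", "payload": {
  "steps": [
    [0,[0,0,0],0],
    [0,[0,0,0],0],
    [0,[0,0,0],0]
  ]
}}

```text
time: 7.45
ee_pos: [0.5506, 0.1287, 0.0825]
orientation: [[-0.741, 0.671, 0.001], [0.671, 0.741, 0.003], [0.001, 0.003, -1.0]]
force: [4.5, 2.1, -5.0]
gripper_width: 0.0098
finger_force: 30.0
```

Call:
{"api": "arm_command", "payload": {
  "steps": [
    [0.5,[0,0,0],0],
    [0.5,[0,0,0],0],
    [0.5,[0,0,0],0],
    [0.5,[0,0,0],0],
    [0.5,[0,0,0],0],
    [0.5,[0,0,0],0],
    [0.6,[0,0,-10],0],
    [0.7,[0,0,-40],0],
    [0.8,[0,0,-80],0],
    [0.9,[0,0,-110],0],
    [1,[0,0,-120],0]
  ]
}}

```text
time: 8.37
ee_pos: [0.5527, 0.1276, 0.2086]
orientation: [[-0.738, 0.674, 0.008], [0.674, 0.738, 0.001], [-0.005, 0.006, -1.0]]
force: [0.9, 0.6, 0.4]
gripper_width: 0.0691
finger_force: 0.0
```

```bash
python3 - <<'E'
from h import *
print(ctrl.observe()["joint_positions"])
plan([.4244,-.233,.16],-59.5)
E
```

```text
[ 20.9729  12.4052 -41.7068  96.1597   8.6552  74.2253  25.2366]
tcp [0.5527 0.1276 0.2086] yang 47.6 tilt [ 0.0082  0.0009 -1.    ] shift [-148.2 -353.1   47.2] yaw 107.1
```

Call:
{"api": "arm_command", "payload": {
  "steps": [
    [1,[-12,-29,0],7],
    [1,[-25,-59,0],14],
    [1,[-37,-88,0],21],
    [1,[-49,-118,0],28],
    [1,[-62,-147,0],35],
    [1,[-74,-177,0],42],
    [1,[-86,-206,0],49],
    [1,[-99,-235,0],56],
    [1,[-111,-265,0],63],
    [1,[-123,-294,0],70],
    [1,[-136,-324,0],77],
    [1,[-148,-353,0],84]
  ]
}}

```text
time: 9.37
ee_pos: [0.4204, -0.2353, 0.2029]
orientation: [[0.599, 0.801, 0.0], [0.801, -0.599, -0.0], [-0.0, 0.0, -1.0]]
force: [0.8, 0.4, 0.0]
gripper_width: 0.087
finger_force: 0.0
```

Call:
{"api": "arm_command", "payload": {
  "steps": [
    [1,[0,0,15],7],
    [1,[0,0,30],14],
    [1,[0,0,42],20],
    [1,[0,0,47],23],
    [1,[0,0,47],23]
  ]
}}

```text
time: 9.78
ee_pos: [0.4202, -0.2333, 0.1542]
orientation: [[0.862, 0.508, -0.003], [0.508, -0.862, 0.002], [-0.001, -0.003, -1.0]]
force: [0.7, 0.1, -0.1]
gripper_width: 0.0875
finger_force: 0.0
```

```bash
python3 - <<'E'
from h import *
t=snap("top","t3");s=snap("side","s3")
for c in("top","side"):
  for l in("column_middle","column_inlet","bypass_mark","vblock_near","vblock_far","port_mouth","column_stand","selector_grip"): print(c,l,[(round(d["score"],2),np.array(d["point"])) for d in landmark_of(c,l)[:2]])
a=cv2.resize(t[180:240,170:250],(400,300),interpolation=cv2.INTER_CUBIC);b=cv2.resize(s[240:330,190:310],(400,300),interpolation=cv2.INTER_CUBIC)
c=cv2.resize(t[195:300,290:430],(400,300),interpolation=cv2.INTER_CUBIC);d=cv2.resize(s[150:240,300:420],(400,300),interpolation=cv2.INTER_CUBIC)
cv2.imwrite("pics/c3.png",np.vstack([np.hstack([a,b]),np.hstack([c,d])])[:,:,::-1])
m,=[landmark_of("side","column")[:1]]
s=ctrl.observe();print(s["joint_positions"])
plan([.4244,-.233,.011],-59.5)
E
```

```text
top column_middle [(0.71, array([ 0.4274, -0.2355,  0.0034]))]
top column_inlet [(0.6, array([ 0.5181, -0.1763,  0.0097]))]
top bypass_mark [(0.71, array([0.5367, 0.146 , 0.069 ]))]
top vblock_near [(0.65, array([0.5351, 0.0203, 0.0399]))]
top vblock_far [(0.86, array([ 0.5293, -0.0813,  0.0418]))]
top port_mouth [(0.68, array([0.5477, 0.0734, 0.0428]))]
top column_stand [(0.62, array([0.5385, 0.0299, 0.0006])), (0.37, array([ 0.3793,  0.1311, -0.001 ]))]
top selector_grip [(0.7, array([0.5513, 0.1294, 0.0785]))]
side column_middle [(0.62, array([ 0.4243, -0.2379,  0.011 ]))]
side column_inlet [(0.69, array([ 0.5192, -0.1835,  0.002 ])), (0.61, array([ 0.4266, -0.2417,  0.0006]))]
side bypass_mark [(0.55, array([0.5293, 0.1459, 0.0688]))]
side vblock_near [(0.88, array([0.5426, 0.0182, 0.047 ]))]
side vblock_far [(0.77, array([ 0.5279, -0.0808,  0.0469])), (0.69, array([0.5499, 0.072 , 0.0404]))]
side port_mouth []
side column_stand [(0.79, array([0.5403, 0.0307, 0.0012]))]
side selector_grip [(0.82, array([0.5506, 0.1295, 0.0799]))]
[ 45.3519   1.8453 -19.7238 111.2946   0.6821  66.9711 -34.0503]
tcp [ 0.4214 -0.2339  0.1555] yang -59.42 tilt [-0.0001 -0.0001 -1.    ] shift [  3.1   0.7 144.5] yaw 0.1
```

View pics/c3.png

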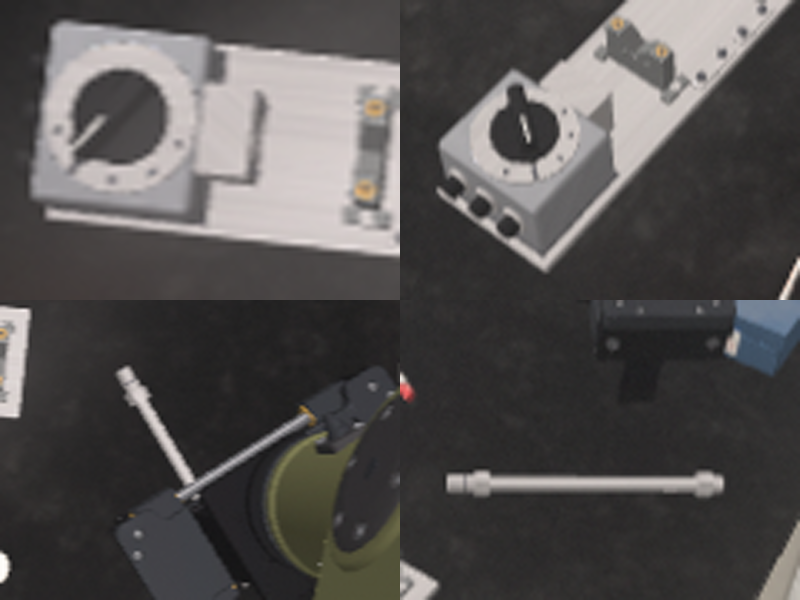

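The white line now points at the long bypass bar in both views. The open jaws sit above and across the column, so I'll lower and grip it.

Call:
{"api": "arm_command", "payload": {
  "steps": [
    [1,[3,2,35],0],
    [1,[3,2,70],0],
    [1,[3,2,105],0],
    [1,[3,2,130],0],
    [1,[3,2,140],0],
    [1,[3,2,144],0],
    [0,[3,2,144],0],
    [0,[3,2,144],0],
    [0,[3,2,144],0],
    [0,[3,2,144],0],
    [0,[3,2,144],0],
    [0,[3,2,144],0]
  ]
}}

```text
time: 11.73
ee_pos: [0.4255, -0.2345, 0.0123]
orientation: [[0.861, 0.509, 0.001], [0.509, -0.861, -0.001], [0.001, 0.001, -1.0]]
force: [-0.7, 0.1, 0.8]
gripper_width: 0.0551
finger_force: 0.0
```

Call:
{"api": "arm_command", "payload": {
  "steps": [
    [0,[0,0,0],0],
    [0,[0,0,0],0],
    [0,[0,0,0],0],
    [0,[0,0,0],0],
    [0,[0,0,0],0],
    [0,[0,0,0],0],
    [0,[0,0,0],0],
    [0,[0,0,0],0],
    [0,[0,0,0],0],
    [0,[0,0,0],0],
    [0,[0,0,0],0],
    [0,[0,0,0],0]
  ]
}}

```text
time: 12.73
ee_pos: [0.425, -0.2342, 0.0115]
orientation: [[0.861, 0.509, 0.0], [0.509, -0.861, -0.0], [-0.0, 0.0, -1.0]]
force: [-0.2, -0.3, -0.9]
gripper_width: 0.009
finger_force: 30.0
```

```bash
cat >> h.py <<'E'
def fit(P,W):
    P=np.array(P);W=np.array(W);pc=P.mean(0);wc=W.mean(0);U,S,V=np.linalg.svd((P-pc).T@(W-wc));R=V.T@np.diag([1,np.linalg.det(V.T@U.T)])@U.T
    return wc-R@pc,R
E
python3 - <<'E'
from h import *
P=[[0,-.011],[0,-.113],[0,.040],[0,.096]];W=[[.5394,.0188],[.5286,-.0817],[.5489,.0718],[.5505,.128]]
o,R=fit(P,W);a=np.degrees(np.arctan2(R[1,0],R[0,0]));print(o,a,[(R@p+o-w)*1e3 for p,w in zip(P,W)])
t=R@[0,-.0745]+o;print(t);plan([*t,.105],a)
# edges of base plate in top image via silhouette
for c in("top","side"):
    optics.camera(c);d=silhouettes(c,"column_stand")[0];m=d["region"].astype(np.uint8);ys,xs=np.nonzero(m);print(c,d["score"],m.sum(),xs.min(),xs.max(),ys.min(),ys.max())
    cv2.imwrite(f"m_{c}.png",m*255)
E
```

```text
[0.5415 0.0312] -6.328235727681595 [array([0.9069, 1.5103]), array([0.464 , 0.6318]), array([-2.9717, -0.8004]), array([ 1.6008, -1.3417])]
[ 0.5333 -0.0428]
tcp [ 0.425  -0.2342  0.0115] yang -59.43 tilt [ 0.     -0.0001 -1.    ] shift [ 190.6 -109.7  -93.5] yaw -53.1
top 0.86 4851 172 299 184 235
side 0.55 4769 202 310 216 320
```

Call:
{"api": "arm_command", "payload": {
  "steps": [
    [0,[0,0,-10],0],
    [0,[0,0,-30],0],
    [0,[0,0,-60],0],
    [0,[0,0,-93],0],
    [0,[24,-14,-93],-7],
    [0,[48,-28,-93],-14],
    [0,[72,-42,-93],-21],
    [0,[96,-56,-93],-28],
    [0,[120,-70,-93],-35],
    [0,[144,-84,-93],-42],
    [0,[168,-98,-93],-48],
    [0,[191,-110,-93],-53]
  ]
}}

```text
time: 13.93
ee_pos: [0.5336, -0.0406, 0.1051]
orientation: [[0.106, 0.994, -0.0], [0.994, -0.106, -0.0], [-0.0, -0.0, -1.0]]
force: [0.6, 0.3, -2.1]
gripper_width: 0.0086
finger_force: 30.0
```

Call:
{"api": "arm_command", "payload": {
  "steps": [
    [0,[0,0,0],0],
    [0,[0,0,0],0],
    [0,[0,0,0],0]
  ]
}}

```text
time: 14.18
ee_pos: [0.5329, -0.043, 0.1045]
orientation: [[0.113, 0.994, -0.001], [0.994, -0.113, -0.001], [-0.001, -0.001, -1.0]]
force: [-0.6, -0.3, -1.2]
gripper_width: 0.0091
finger_force: 30.0
```

```bash
python3 - <<'E'
from h import *
t=snap("top","t4");s=snap("side","s4")
for c in("top","side"):
  for l in("column_inlet","column_middle","vblock_near","vblock_far","port_mouth","column_stand"): print(c,l,[(round(d["score"],2),np.array(d["point"])) for d in landmark_of(c,l)[:2]])
a=cv2.resize(t[175:250,205:305],(800,600),interpolation=cv2.INTER_CUBIC);b=cv2.resize(s[195:315,200:360],(800,600),interpolation=cv2.INTER_CUBIC)
cv2.imwrite("pics/c4a.png",a[:,:,::-1]);cv2.imwrite("pics/c4b.png",b[:,:,::-1])
plan([.5333,-.0428,.105],-6.3)
o=np.array([.5415,.0312]);g=np.radians(-6.3);R=np.array([[np.cos(g),-np.sin(g)],[np.sin(g),np.cos(g)]])
for n,p in dict(mouth=[0,.04,.042],mouthTop=[0,.04,.062],near=[0,-.011,.042],far=[0,-.113,.042],c1=[.045,-.136,.01],c2=[-.045,-.136,.01],c3=[-.045,.136,.01]).items():
  w=[*(R@p[:2]+o),p[2]];u=px("top",w);v=px("side",w);print(n,"top crop",(u[0]-205)*8,(u[1]-175)*8,"side crop",(v[0]-200)*5,(v[1]-195)*5)
E
```

```text
top column_inlet [(0.42, array([0.5428, 0.0692, 0.1002]))]
top column_middle []
top vblock_near [(0.72, array([0.5354, 0.0157, 0.0399])), (0.65, array([0.538 , 0.0292, 0.0025]))]
top vblock_far []
top port_mouth [(0.66, array([0.5481, 0.0713, 0.0413]))]
top column_stand [(0.91, array([ 0.5373,  0.0303, -0.0018])), (0.41, array([0.5385, 0.0181, 0.0417]))]
side column_inlet [(0.56, array([0.5443, 0.0604, 0.0999]))]
side column_middle [(0.49, array([ 0.5326, -0.0451,  0.1058]))]
side vblock_near [(0.84, array([0.5407, 0.0189, 0.0461]))]
side vblock_far [(0.75, array([ 0.525 , -0.0813,  0.046 ])), (0.26, array([ 0.5361, -0.0497,  0.0938]))]
side port_mouth [(0.74, array([ 0.5422,  0.0333, -0.0034])), (0.73, array([0.5516, 0.0729, 0.0448]))]
side column_stand [(0.66, array([0.5399, 0.0336, 0.0011])), (0.44, array([ 0.5318, -0.0428,  0.1034]))]
tcp [ 0.5335 -0.0423  0.1045] yang -6.43 tilt [-0.     -0.0001 -1.    ] shift [-0.5 -0.1 -0.5] yaw -0.1
mouth top crop 129.31711248112083 251.60754357741075 side crop 233.32888406743564 360.00240201097427
mouthTop top crop 120.6770483058217 243.60459461754317 side crop 230.23076057576617 332.4078513366206
near top crop 311.781589490412 268.9120776116242 side crop 308.9582453053879 279.8818774454753
far top crop 675.7775994325116 303.4326672935281 side crop 448.9256013463 131.6027196622899
c1 top crop 762.5941357325642 167.76531537610708 side crop 399.96011406050314 101.30634727052183
c2 top crop 735.5948886676711 476.35727146933186 side crop 557.736033348908 189.75047713940796
c3 top crop -208.91376623715655 387.52326244967526 side crop 173.0051663279599 623.3528231641869
```

View pics/c4a.png

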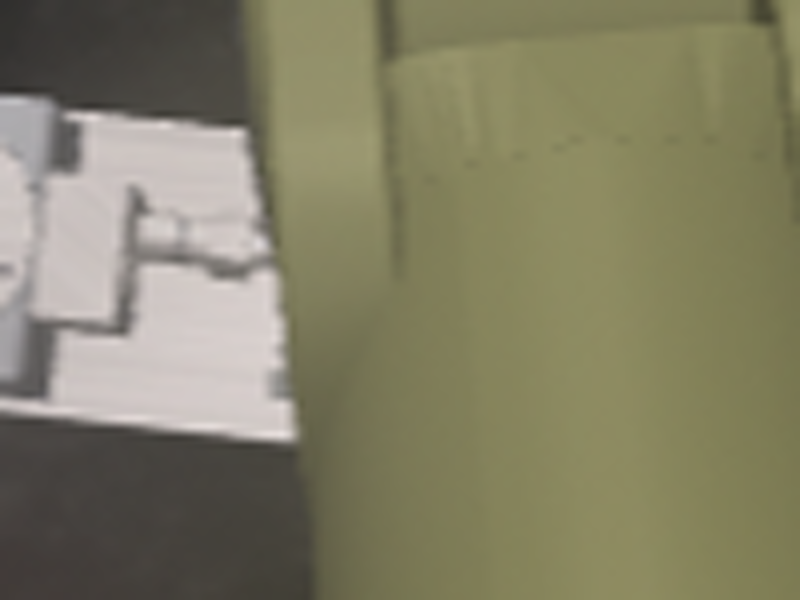

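View pics/c4b.png

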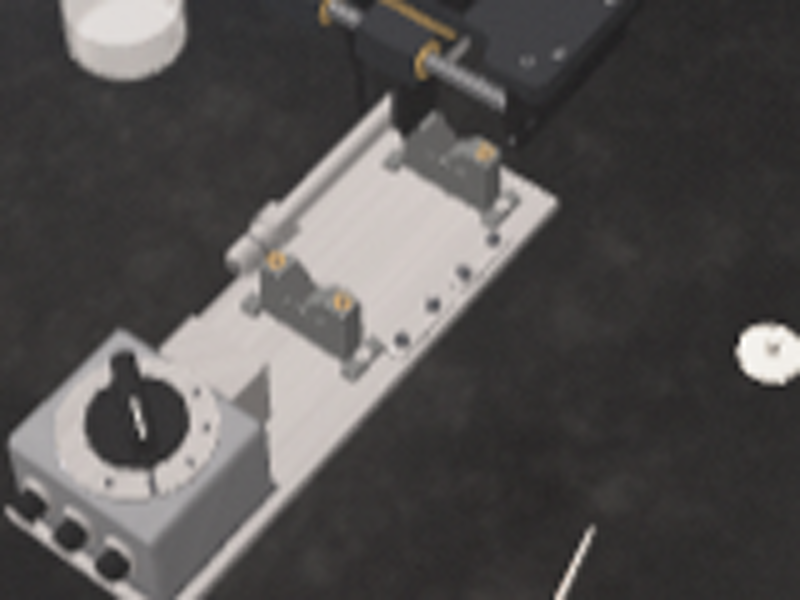

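The side view (c4b) shows the column held over the V-blocks, with its nose near (240,255) in the crop and the selector still on bypass. In the top view (c4a) the tip is near (138,232) and the groove near (181,232). I'll measure the tip in both cameras and get the stand yaw from the base-plate edges.

```bash
python3 - <<'E'
from h import *
c=lambda u,v:(205+u/8,175+v/8); d=lambda u,v:(200+u/5,195+v/5)
s=ctrl.observe();p=s["ee_pos"];R=s["orientation"];x=R[:,0];z=.101
for n,k in(("tip",.105),("groove",.093),("hex",.085)):
    w=p+x*k;w[2]=z;u=px("top",w);v=px("side",w);print(n,w,"top crop",(u[0]-205)*8,(u[1]-175)*8,"side",(v[0]-200)*5,(v[1]-195)*5)
print("seen tip top",at("top",*c(138,232),z),"groove",at("top",*c(181,232),z),"side tip",at("side",*d(238,256),z))
im=cv2.imread("pics/t3.png").astype(float).mean(2)
F=[];B=[]
for u in range(222,296,2):
    col=cv2.GaussianBlur(im,(3,3),0)[:,u]; m=[v for v in range(175,250) if col[v]>110]
    def cross(a,b): return a+(110-col[a])/(col[b]-col[a])*(b-a)
    f=max(m);b=min(m);F.append(at("top",u,cross(f,f+1),0)[:2]);B.append(at("top",u,cross(b,b-1),.01)[:2])
for n,E in(("front",F),("back",B)):
    vx,vy,x0,y0=cv2.fitLine(np.array(E,np.float32),cv2.DIST_HUBER,0,.0005,.01).ravel();vy,vx=(vy,vx) if vy>0 else(-vy,-vx)
    print(n,"angle",np.degrees(np.arctan2(vy,vx)),"x at y=0.03:",x0+(.03-y0)*vx/vy)
E
```

```text
tip [0.5452 0.062  0.101 ] top crop 137.00554596235907 228.9408824293596 side 237.50686189374136 261.05721832632213
groove [0.5439 0.0501 0.101 ] top crop 182.96009208779788 233.4074618432487 side 256.4512438306117 241.69392953583468
hex [0.543  0.0422 0.101 ] top crop 213.58566357135578 236.3841324593327 side 268.9437755390928 228.92515724219464
seen tip top [0.5444 0.0618 0.101 ] groove [0.5443 0.0506 0.101 ] side tip [0.5464 0.0598 0.101 ]
front angle 82.9859 x at y=0.03: 0.49373507
back angle 82.69785 x at y=0.03: 0.5854229
```

The tip in both cameras matches TCP + 105 mm to within about 1–2 mm. The plate-edge line also passes within 0.3 mm of the knob axis found by grasping. So the stand yaw is −7.15° and the mouth is at (0.545, 0.072). Now I'll lower the column into the Vs with the tip about 9 mm before the mouth.

Call:
{"api": "arm_command", "payload": {
  "steps": [
    [0,[0.7,-2.8,5],0.7],
    [0,[0.7,-2.8,15],0.7],
    [0,[0.7,-2.8,25],0.7],
    [0,[0.7,-2.8,35],0.7],
    [0,[0.7,-2.8,43],0.7],
    [0,[0.7,-2.8,49],0.7],
    [0,[0.7,-2.8,53],0.7],
    [0,[0.7,-2.8,55],0.7],
    [0,[0.7,-2.8,56],0.7],
    [0,[0.7,-2.8,57],0.7],
    [0,[0.7,-2.8,57],0.7],
    [0,[0.7,-2.8,57],0.7]
  ]
}}

```text
time: 15.88
ee_pos: [0.5311, -0.0413, 0.0479]
orientation: [[0.124, 0.992, 0.001], [0.992, -0.124, -0.0], [-0.0, 0.001, -1.0]]
force: [-0.0, 0.0, -1.8]
gripper_width: 0.0087
finger_force: 30.0
```

```bash
python3 - <<'E'
from h import *
optics.camera("side");s=ctrl.observe();print(s["force"],s["torque"]);plan([.5308,-.0413,.0453],-7.15)
E
```

```text
[ 0.3074 -0.8655 -2.3718] [-0.0406 -0.0489  0.0139]
tcp [ 0.5311 -0.0413  0.0479] yang -7.13 tilt [ 0.0007 -0.0002 -1.    ] shift [-0.  -0.3  2.6] yaw 0.0
```

Call:
{"api": "arm_command", "payload": {
  "steps": [
    [0,[0,0,1],0],
    [0,[0,0,2],0],
    [0,[0,0,2.5],0],
    [0,[0,0,2.5],0],
    [0,[0,0,2.5],0]
  ]
}}

```text
time: 16.35
ee_pos: [0.5312, -0.0413, 0.0454]
orientation: [[0.124, 0.992, 0.001], [0.992, -0.124, -0.0], [-0.0, 0.001, -1.0]]
force: [0.7, -0.8, 1.3]
gripper_width: 0.0091
finger_force: 30.0
```

```bash
python3 - <<'E'
from h import *
optics.camera("side");s=ctrl.observe();print(s["force"],s["torque"]);plan([.5308,-.0413,.0453],-7.15)
E
```

```text
[-0.6462 -0.656   1.4484] [-0.0946 -0.0652  0.0416]
tcp [ 0.5312 -0.0414  0.0454] yang -7.12 tilt [ 0.0008 -0.0003 -1.    ] shift [ 0.  -0.4  0.1] yaw 0.0
```

Call:
{"api": "arm_command", "payload": {
  "steps": [
    [0,[0,0,0.4],0],
    [0,[2,0,0.4],0],
    [0,[4,0,0.4],0],
    [0,[6,0,0.4],0],
    [0,[8,0,0.4],0],
    [0,[10,0,0.4],0],
    [0,[11,0,0.4],0],
    [0,[12,0,0.4],0],
    [0,[12,0,0.4],0],
    [0,[12,0,0.4],0]
  ]
}}

```text
time: 17.23
ee_pos: [0.5324, -0.0318, 0.0453]
orientation: [[0.125, 0.992, 0.0], [0.992, -0.125, -0.003], [-0.003, 0.0, -1.0]]
force: [-2.6, -4.7, 5.9]
gripper_width: 0.0089
finger_force: 30.0
```

```bash
cat >> h.py <<'E'
def fy(n=5):
    F=[];Q=[]
    for i in range(n): optics.camera("side");s=ctrl.observe();F.append(s["force"]);Q.append(s["ee_pos"])
    R=s["orientation"];f=np.mean(F,0);p=np.mean(Q,0);print("t",s["time"],"F tool xyz",R.T@f,"torque",s["torque"],"p",p)
    u=np.array([.1245,.9922]);print("tip past mouth mm (kinematic)",((p[:2]-[.5450,.0718])@u+.105)*1e3,"lateral",((p[:2]-[.545,.0718])@[u[1],-u[0]])*1e3)
    plan(p,-7.15)
E
python3 -c "from h import *;fy()"
```

```text
t 17.4833 F tool xyz [-4.4703 -1.2344 -5.7225] torque [-1.029   0.3684  0.0662] p [ 0.5324 -0.0319  0.0453]
tip past mouth mm (kinematic) 0.586657243484362 lateral 0.378604411639297
tcp [ 0.5324 -0.0318  0.0453] yang -7.2 tilt [ 0.     -0.0033 -1.    ] shift [-0.  0. -0.] yaw -0.1
```

Call:
{"api": "arm_command", "payload": {
  "steps": [
    [0,[0,0,-0.5],0],
    [0,[0,0,-1],0],
    [0,[0,0,-1],0],
    [0,[0,0,-1],0]
  ]
}}

```text
time: 17.82
ee_pos: [0.5325, -0.0291, 0.0456]
orientation: [[0.124, 0.992, 0.001], [0.992, -0.124, 0.0], [0.0, 0.001, -1.0]]
force: [1.2, -1.8, -0.4]
gripper_width: 0.0088
finger_force: 30.0
```

```bash
python3 -c "
from h import *
fy(3);s=snap('side','s5');t=snap('top','t5')
b=cv2.resize(s[215:305,220:340],(400,300),interpolation=cv2.INTER_CUBIC);a=cv2.resize(t[180:240,205:285],(400,300),interpolation=cv2.INTER_CUBIC)
cv2.imwrite('pics/c5.png',np.hstack([a,b])[:,:,::-1])"
```

```text
t 17.9667 F tool xyz [-0.7562  1.4938  0.5791] torque [-0.1853 -0.3855  0.0039] p [ 0.5325 -0.0291  0.0456]
tip past mouth mm (kinematic) 3.350122543070863 lateral 0.1914158026724772
tcp [ 0.5325 -0.0291  0.0456] yang -7.11 tilt [ 0.0006  0.0002 -1.    ] shift [ 0. -0.  0.] yaw 0.0
```

View pics/c5.png

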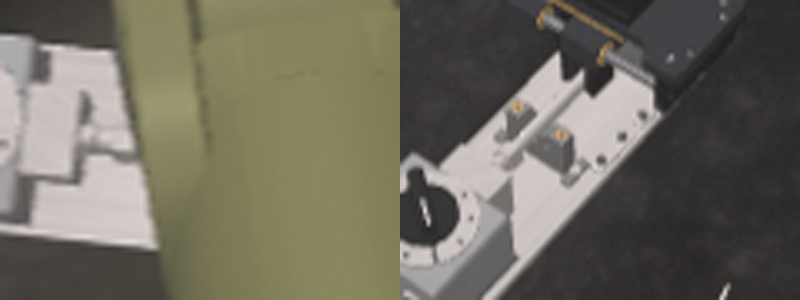

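The side crop shows the column seated in both Vs with its nose in the mouth; easing off the down-force let it slide in. Now I'll push gently onto the seal.

Call:
{"api": "arm_command", "payload": {
  "steps": [
    [0,[1,0,0],0],
    [0,[2,0,0],0],
    [0,[3,0,0],0],
    [0,[4,0,0],0],
    [0,[5,0,0],0],
    [0,[6,0,0],0],
    [0,[6.5,0,0],0],
    [0,[7,0,0],0],
    [0,[7,0,0],0],
    [0,[7,0,0],0]
  ]
}}

```text
time: 18.9
ee_pos: [0.533, -0.0251, 0.0457]
orientation: [[0.125, 0.992, -0.0], [0.992, -0.125, -0.003], [-0.003, -0.0, -1.0]]
force: [0.8, -6.9, 0.8]
gripper_width: 0.0086
finger_force: 30.0
```

```bash
python3 -c "
from h import *
fy(4)"
```

```text
t 19.1 F tool xyz [-7.243   1.6079 -0.2437] torque [-1.6491 -0.2721  0.0521] p [ 0.533  -0.025   0.0457]
tip past mouth mm (kinematic) 7.426542610614359 lateral 0.10934679701045949
tcp [ 0.5329 -0.025   0.0457] yang -7.21 tilt [-0.0005 -0.0032 -1.    ] shift [ 0.  0. -0.] yaw -0.1
```

Call:
{"api": "arm_command", "payload": {
  "steps": [
    [0,[1,0,0],0],
    [0,[2,0,0],0],
    [0,[3,0,0],0],
    [0,[4,0,0],0],
    [0,[5,0,0],0],
    [0,[5.5,0,0],0],
    [0,[6,0,0],0],
    [0,[6,0,0],0],
    [0,[6,0,0],0]
  ]
}}

```text
time: 19.85
ee_pos: [0.5334, -0.0215, 0.0456]
orientation: [[0.127, 0.992, -0.001], [0.992, -0.127, -0.006], [-0.006, -0.0, -1.0]]
force: [1.1, -11.4, 0.7]
gripper_width: 0.0086
finger_force: 30.0
```

```bash
python3 -c "
from h import *
fy(4)"
```

```text
t 20.05 F tool xyz [-11.3856   1.7888  -0.4833] torque [-2.623  -0.1623  0.0283] p [ 0.5334 -0.0215  0.0456]
tip past mouth mm (kinematic) 10.985636107354688 lateral 0.14879778559493
tcp [ 0.5334 -0.0215  0.0456] yang -7.29 tilt [-0.0012 -0.0061 -1.    ] shift [ 0.  0. -0.] yaw -0.1
```

The force slope of 1.16 N/mm matches the spring, so the nose is bearing on the seal. A small back-off will separate V friction from spring push.

Call:
{"api": "arm_command", "payload": {
  "steps": [
    [0,[-1,0,0],0],
    [0,[-2,0,0],0],
    [0,[-3,0,0],0],
    [0,[-4,0,0],0],
    [0,[-5,0,0],0],
    [0,[-5,0,0],0],
    [0,[-5,0,0],0],
    [0,[-5,0,0],0]
  ]
}}

```text
time: 20.72
ee_pos: [0.5331, -0.0241, 0.0456]
orientation: [[0.126, 0.992, -0.0], [0.992, -0.126, -0.003], [-0.003, -0.0, -1.0]]
force: [0.7, -6.6, 0.1]
gripper_width: 0.0091
finger_force: 30.0
```

```bash
python3 -c "
from h import *
fy(4)"
```

```text
t 20.9167 F tool xyz [-7.2269  2.047  -0.8256] torque [-1.5959 -0.3296  0.0065] p [ 0.5331 -0.024   0.0456]
tip past mouth mm (kinematic) 8.42141056574415 lateral 0.1158670638347078
tcp [ 0.5331 -0.0241  0.0456] yang -7.22 tilt [-0.0005 -0.0032 -1.    ] shift [ 0.  0. -0.] yaw -0.1
```

Call:
{"api": "arm_command", "payload": {
  "steps": [
    [0,[1,0,0],0],
    [0,[2,0,0],0],
    [0,[3,0,0],0],
    [0,[4,0,0],0],
    [0,[5,0,0],0],
    [0,[5.5,0,0],0],
    [0,[5.5,0,0],0],
    [0,[5.5,0,0],0],
    [0,[5.5,0,0],0],
    [0,[5.5,0,0],0]
  ]
}}

```text
time: 21.75
ee_pos: [0.5335, -0.0212, 0.0456]
orientation: [[0.127, 0.992, -0.001], [0.992, -0.127, -0.006], [-0.006, -0.0, -1.0]]
force: [-0.1, -11.9, 0.8]
gripper_width: 0.0089
finger_force: 30.0
```

```bash
python3 -c "
from h import *
fy(5);s=snap('side','s6');t=snap('top','t6')
for c in ('top','side'):
  for l in ('seal_ring','column_inlet','column_middle','port_mouth'): print(c,l,[(round(d['score'],2),np.array(d['point'])) for d in landmark_of(c,l)[:2]])
g=np.array([.1245,.9922])
for k in(.081,.085,.093,.095): 
  for c,o,f in(('top',(215,190),10),('side',(220,225),10)):
    w=[*(np.array([.5334,-.0212])+g*k),.0485];u=px(c,w);print(k,c,(u[0]-o[0])*f,(u[1]-o[1])*f)
b=cv2.resize(s[225:265,220:260],(400,400),interpolation=cv2.INTER_CUBIC);a=cv2.resize(t[190:230,215:255],(400,400),interpolation=cv2.INTER_CUBIC)
cv2.imwrite('pics/c6.png',np.hstack([a,b])[:,:,::-1])"
```

```text
t 22.0 F tool xyz [-11.3046   1.4041  -0.4904] torque [-2.5822 -0.1589  0.0398] p [ 0.5335 -0.0212  0.0456]
tip past mouth mm (kinematic) 11.325435125782379 lateral 0.1649188475897301
tcp [ 0.5335 -0.0212  0.0456] yang -7.29 tilt [-0.0012 -0.0063 -1.    ] shift [-0.  0. -0.] yaw -0.1
top seal_ring []
top column_inlet [(0.5, array([0.5465, 0.0924, 0.0433]))]
top column_middle [(0.65, array([ 0.5251, -0.0833,  0.0428])), (0.53, array([0.3779, 0.1338, 0.0039]))]
top port_mouth [(0.97, array([0.5471, 0.0717, 0.0444])), (0.16, array([0.5503, 0.1272, 0.0791]))]
side seal_ring []
side column_inlet [(0.73, array([0.5483, 0.0836, 0.0421]))]
side column_middle [(0.59, array([ 0.5326, -0.022 ,  0.0468]))]
side port_mouth [(0.95, array([0.5462, 0.0709, 0.0377]))]
0.081 top 111.67371591165534 171.3348180463396
0.081 side 305.21348250162674 366.3278057794838
0.085 top 93.67400332087072 169.35911019007676
0.085 side 292.87699249006863 378.99437640637984
0.093 top 57.66810888215588 165.40698439053727
0.093 side 268.04887776142664 404.48680321889697
0.095 top 48.66528722799842 164.41880497484135
0.095 side 261.80929201644034 410.89333809611105
```

View pics/c6.png

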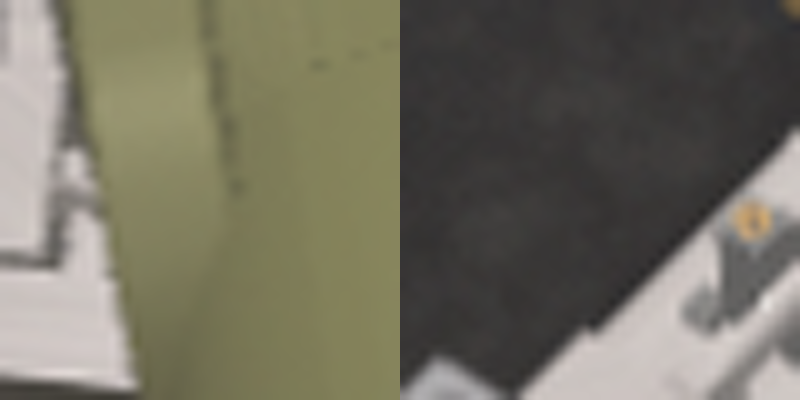

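The top crop shows the nose inside the flange with no groove visible outside the face at column ~60, so the groove is at or inside the mouth. The network puts the inlet 12.7 mm past the mouth, and the arm feels a steady 11.3–11.9 N including V friction. I'm handing in.

```bash
python3 -c "
from h import *
fy(2);print(ticket.job_done())"
```

```text
t 22.6 F tool xyz [-11.0047   2.2942  -0.9203] torque [-2.6727 -0.1685 -0.0058] p [ 0.5335 -0.0212  0.0456]
tip past mouth mm (kinematic) 11.296481636986114 lateral 0.15884675319386596
tcp [ 0.5335 -0.0212  0.0456] yang -7.29 tilt [-0.0012 -0.0063 -1.    ] shift [ 0. -0. -0.] yaw -0.1
the job is handed in; nothing more can be done
None
```

Job handed in at 22.6 s with no verdict shown: the selector is on bypass, and the open column lies in the V-blocks, nose in the port, held at a felt 11 N (I estimate 9–11 N on the seal; the groove at the mouth could not be seen directly).

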